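# Close up the dust box: scrap into the chute, cover screws home crosswise

### The job

Close up the dust box. First push the rubber heel along the ledge, without lifting it, off the open left end so that it drops into the scrap chute; then tighten the four wing screws of the sloping cover clockwise in cross order, each turned fully home to its stop before you go to the next: any one first, then the one diagonally opposite, then the other two. Leave the wax tin, spray bottle and thread cone around it where they are.

Things in the scene. Friction and masses are not known exactly. Their poses are not given: they have to be found in the camera images.
- dust_box: Green painted dust box fixed to the table, 270 mm deep (x), 200 mm wide (y) and 205 mm high, with a scrap chute on its left. Origin: centre of its underside (without chute), at table level; x to its back (away from the robot), y to its left, z up. From local x = -0.045 the front face rises backwards at 35 degrees to the horizontal. A duct stub, 70 mm across, sticks out 34 mm at the left rear.
- ledge_middle (a point): On the upper surface of the level ledge along the box's front, 90 mm above the table, at dust_box (-0.085, 0); axes as dust_box. The ledge is 200 mm long (y) and 85 mm deep (x, -0.130 to -0.045 in dust_box), with a curb 7 mm high along the front (inner face x = -0.124) and one 9 mm high at the right end (inner face y = -0.094); the left end (y = +0.100) is open.
- chute_mouth (a point): Centre of the open mouth of the scrap chute at the left end of the ledge, at ledge height; axes as dust_box. The mouth is 100 mm (x) by 111 mm (y) and begins where the ledge ends; its other three walls are 6 mm thick and rise 22 mm above the ledge; its sloping floor lies 40 to 80 mm below the ledge.
- cover_middle (a point): Centre of the outer surface of the cover on the sloping face: a fixed light metal plate, 170 x 174 x 8 mm, on a black gasket. z points straight out of the cover (35 degrees from vertical, towards the robot), x up the slope, y to the left. Four steel wing screws stand at its corners, 60 mm up or down the slope and 62 mm left or right of here.
- heel: Black rubber shoe heel, 64 x 66 x 12 mm, 60 g give or take, rigid, lying flat on the ledge. Origin: centre of its underside; z up. Room for shut fingers is left on the ledge between it and the curb at the right end.
- wing_upper_left (a joint): Turn of the upper left wing screw (left = dust_box +y, as the robot sees it), rad: 0 fully loose, 1.6 fully home at a hard stop; grows as it is turned clockwise, seen looking onto the cover. Starts loose at 0.2 to 0.6. Stays where it is left; friction about 0.06 N m. It does not move along its axis.
- grip_upper_left (a point): Middle of the upper left screw's wings: one flat steel bar 62 mm long (point x), 9 mm thick (y), 26 mm high (z, 13 mm to each side of this point). z is the screw's axis, out of the cover, 35 degrees from vertical, leaning to the robot; the cover's surface is 31 mm below along it. The point turns with the screw; at the stop the wings lie level, along dust_box y.
- wing_upper_right (a joint): Turn of the upper right wing screw (left = dust_box +y, as the robot sees it), rad: 0 fully loose, 1.6 fully home at a hard stop; grows as it is turned clockwise, seen looking onto the cover. Starts loose at 0.2 to 0.6. Stays where it is left; friction about 0.06 N m. It does not move along its axis.
- grip_upper_right (a point): Middle of the upper right screw's wings: one flat steel bar 62 mm long (point x), 9 mm thick (y), 26 mm high (z, 13 mm to each side of this point). z is the screw's axis, out of the cover, 35 degrees from vertical, leaning to the robot; the cover's surface is 31 mm below along it. The point turns with the screw; at the stop the wings lie level, along dust_box y.
- wing_lower_left (a joint): Turn of the lower left wing screw (left = dust_box +y, as the robot sees it), rad: 0 fully loose, 1.6 fully home at a hard stop; grows as it is turned clockwise, seen looking onto the cover. Starts loose at 0.2 to 0.6. Stays where it is left; friction about 0.06 N m. It does not move along its axis.
- grip_lower_left (a point): Middle of the lower left screw's wings: one flat steel bar 62 mm long (point x), 9 mm thick (y), 26 mm high (z, 13 mm to each side of this point). z is the screw's axis, out of the cover, 35 degrees from vertical, leaning to the robot; the cover's surface is 31 mm below along it. The point turns with the screw; at the stop the wings lie level, along dust_box y.
- wing_lower_right (a joint): Turn of the lower right wing screw (left = dust_box +y, as the robot sees it), rad: 0 fully loose, 1.6 fully home at a hard stop; grows as it is turned clockwise, seen looking onto the cover. Starts loose at 0.2 to 0.6. Stays where it is left; friction about 0.06 N m. It does not move along its axis.
- grip_lower_right (a point): Middle of the lower right screw's wings: one flat steel bar 62 mm long (point x), 9 mm thick (y), 26 mm high (z, 13 mm to each side of this point). z is the screw's axis, out of the cover, 35 degrees from vertical, leaning to the robot; the cover's surface is 31 mm below along it. The point turns with the screw; at the stop the wings lie level, along dust_box y.
- spray_bottle: Clear spray bottle, 42 x 42 x 163 mm, standing left of the dust box, behind the chute. Bystander. Origin: centre of its underside.
- tin_wax: Shallow round tin, 62 mm across, 19 mm high, left of the chute. Bystander. Origin: centre of its underside.
- thread_cone: Cone of pale thread, 52 x 52 x 95 mm, standing to the right of the vice. Bystander. Origin: centre of its underside.

How it is judged:
By the outcome, as a careful person would: the job done as asked, in the order asked, and still so for the second after the job is handed in, with the robot touching nothing.
It also fails if it takes over 72 s, if anything falls off the work surface, if the arm or the gripper's body presses on something with over 40 N, if the wrist force passes 120 N, or if a joint passes its speed limit or range.

### The arm

A 6-joint arm with a two-finger parallel gripper is mounted at the origin on a cart in front of the work surface, level with it; the furniture and walls round the work are solid. World frame = base frame: x ahead of the robot, y to its left, z up, the work surface at z = 0. Lengths are in mm, angles in degrees, forces in N, time in s.
With the tool pointing down it reaches from about 275 to 850 mm from the base axis. Payload 19 kg.
Tool frame: the origin (TCP) lies at the very end of the fingers, on their centre line; the grasp point (between the pads) lies 19 mm behind it (bot.grip_depth is the distance from the TCP to the grasp point, in mm); z points along the fingers, y is the line along which they close (so a half turn about z gives the same grasp; the last joint's range is limited). The gripper opens to 85 mm and grips with 20 to 120 N. Pads are 22 mm wide; open, the fingers measure 114 mm over their backs; the gripper's body (76 mm by 85 mm) begins 54 mm behind the grasp point. The pads swing forward as they close: fully open they stand 13 mm farther back than shut.
Start: joints at [-74.828, 8.623, 82.357, -0, 89.026, -7.678], TCP at [223.252, -529.857, 231.267] pointing down, gripper open.
Joint ranges: [-160.23, 160.23], [-39.13, 120.54], [6.94, 153.29], [-79.49, 259.48], [9.18, 160.14], [-161.06, 161.06]. Speed limits (degrees/s): [108.29, 108.29, 127.2, 172.46, 172.46, 172.46].

### API

Orientations are given as a 3x3 rotation matrix whose columns are the frame's x, y, z axes.
In Python, from rig import bot gives the robot as it stands.
- The arm moves only by the shell command python3 -m creep 'ROWS' [OPENING] [FORCE]. ROWS is JSON, a list of rows, each an object with "dp": the shift along the world's x, y, z in m, a list of three; "roll": the turn about the world's z in degrees. A call has 1 to 12 rows; each row is the pose to reach, as a shift and turn from the pose commanded when the call began; what a row does not reach only later rows make up. A row lasts 1/8 s, in which the tool goes at most 62.5 mm and 10.7 degrees, less where a joint would pass 70% of its speed; a pose out of reach is approached as far as the arm can. A call with a gripper value outside its range is refused whole. OPENING is the finger opening in m, from 0 to 0.0854, set as the call begins (- or left out, the last holds). The fingers move at their own pace and stop on an object; FORCE is the grip in N (left out, the last holds). Time passes only in rows, so rows that repeat a pose let the fingers close. It gives the time, the measured TCP pose, the force, the opening and the grip force at its end, in the units of the state.
- bot.observe(): the state, without advancing time (a new reading comes with each control period).
- bot.camera(name): name is "scene" or "top"; returns the picture (480x640x3 uint8, red, green, blue); there is no depth.
- bot.camera_model(name): a dict with "fx", "fy", "cx", "cy" (pixels), "R" (3x3) and "t" (3): a world point X has camera coordinates R X + t. Camera axes: x right, y down, z forward; pixel columns grow to the right and rows downward; lengths in mm; the calibration is good to about 2 mm. A picture is of the moment at which its call begins. camera_model takes no time and is no camera call.
- bot.hand_in(): hands the job in; it is judged then, once.
The state is a dict: "time_s": time; "qpos": joint angles; "joint_vel": joint speeds; "tau": joint torques, N m; "tool_pos": TCP position; "tool_rot": TCP orientation; "contact_force": force on the tool from outside, world axes, zero at the start; "moment": the same for the moment, N m; "width": finger opening in mm; "finger_force": force on a finger pad.
Only numpy, scipy, OpenCV 4.12 (cv2) and the standard library are available. Lean on these libraries where they do the work, as an engineer would, in place of code of your own. Each camera call takes 0.05 s, during which the arm holds its last target. There are 200 camera calls.

## Working session

There is one attempt and no reset: what is moved stays moved. The work goes in short steps, Python scripts to look and compute and a shell command to move; the robot and the scene stay as the last step left them, time stands still between calls to the robot, and variables do not carry over. Pictures are saved under pics/ and viewed, at most 10 in all, crops included, and the job is handed in when it is done.

```bash
ls; mkdir -p pics; python3 - <<'E'
from rig import bot
import cv2
for n in ("scene","top"):
    cv2.imwrite(f"pics/{n}0.png",bot.camera(n)[:,:,::-1]); m=bot.camera_model(n); print(n,{k:(v.round(4).tolist() if hasattr(v,'round') and hasattr(v,'tolist') else v) for k,v in m.items()})
print(bot.observe())
E
```

```text
pics
scene {'fx': 554.0665360757678, 'fy': 554.0665360757678, 'cx': 313.02793906874047, 'cy': 242.24575958692552, 'R': [[-0.9976, 0.0677, -0.0141], [0.0627, 0.8007, -0.5958], [-0.029, -0.5953, -0.803]], 't': [531.7876, 1.3538, 1461.866]}
top {'fx': 474.2259942603696, 'fy': 474.2259942603696, 'cx': 319.9972813241947, 'cy': 240.264525388535, 'R': [[-0.0213, -0.9997, -0.0082], [-0.9856, 0.0223, -0.1675], [0.1676, 0.0045, -0.9858]], 't': [102.3089, 576.6376, 1230.7535]}
{'time_s': 0.1, 'qpos': array([-7.48279244e+01,  8.64753150e+00,  8.23876963e+01,  6.88963204e-04,
        8.90256336e+01, -7.67831071e+00]), 'joint_vel': array([ 0.01624673, -0.15974784, -0.03843199, -0.07455188, -0.01667661,
        0.10267035]), 'tau': array([ 5.73491736e-03, -7.14377260e+01, -5.71794140e+01, -1.65786473e-04,
        7.07622748e-03, -2.37160367e-05]), 'tool_pos': array([ 223.21096908, -529.67869988,  230.75557711]), 'tool_rot': array([[ 9.21522114e-01,  3.88325795e-01, -2.66402237e-04],
       [ 3.88325856e-01, -9.21521553e-01,  1.02835362e-03],
       [ 1.53840836e-04, -1.05110148e-03, -9.99999436e-01]]), 'contact_force': array([ 0.45619404,  0.86205137, -0.24595261]), 'moment': array([ 0.00134974, -0.02827917,  0.05728508]), 'finger_force': 0.0, 'width': 85.31136646445736}
```

View pics/scene0.png

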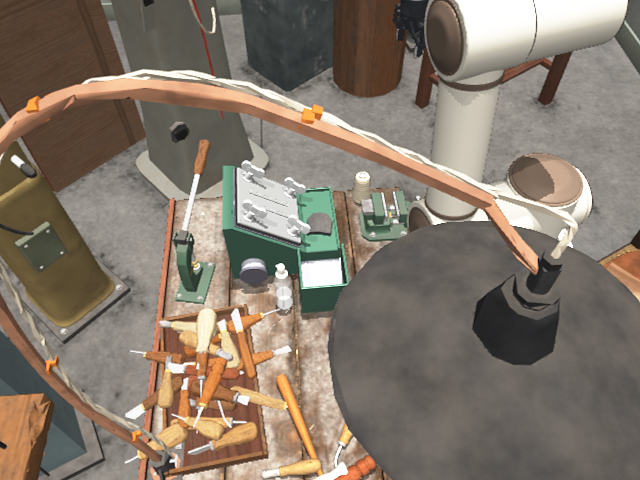

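View pics/top0.png

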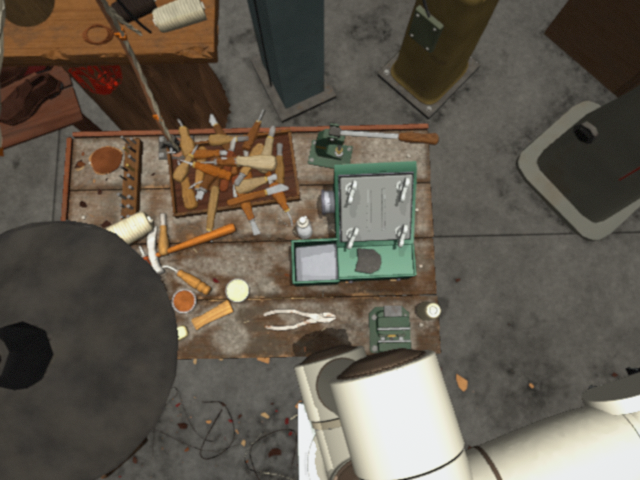

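The scene view shows the box at about (280,220), with the heel at (320,222) and the chute at (322,275). In the top view the ledge runs from (338,262) to (415,260), the heel is at (368,261), and the wings are at (350,190), (402,190), (350,237) and (401,235). I'll zoom in on both.

```bash
python3 - <<'E'
import cv2
a=cv2.imread("pics/top0.png")[150:295,280:440]; cv2.imwrite("pics/topz.png",cv2.resize(a,None,fx=4,fy=4,interpolation=cv2.INTER_CUBIC))
a=cv2.imread("pics/scene0.png")[155:315,215:355]; cv2.imwrite("pics/scz.png",cv2.resize(a,None,fx=3.7,fy=3.7,interpolation=cv2.INTER_CUBIC))
E
```

```text
(no output)
```

View pics/topz.png

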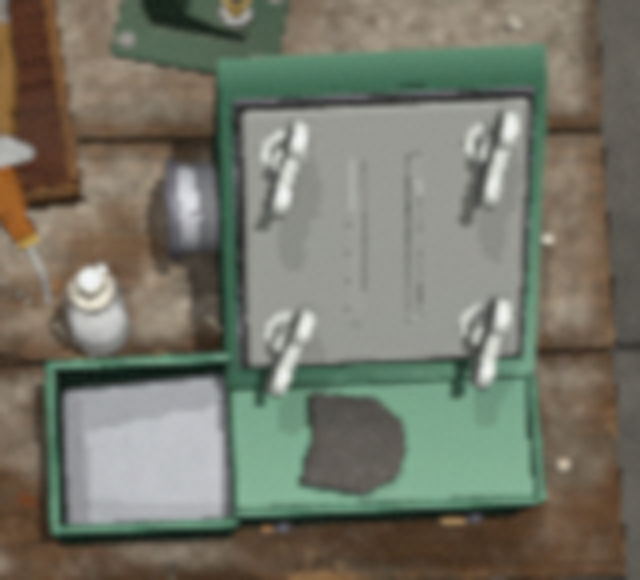

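View pics/scz.png

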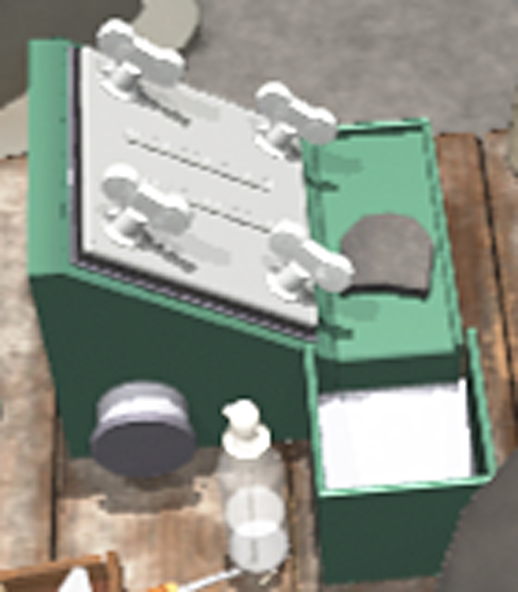

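The top zoom gives rear top corners at about (217,62) and (547,47), the front-right ledge corner at (545,500), and the heel spanning x 302–405, y 393–493. The heel's flat side faces left and its rounded side faces right. All four wings are loose. Next I cast rays and fit the box pose.

```bash
cat > h.py <<'E'
import numpy as np, cv2
from rig import bot
M={n:bot.camera_model(n) for n in("top","scene")}
def cast(n,uv,z):
    m=M[n];R=np.array(m["R"]);t=np.array(m["t"]);c=-R.T@t
    d=R.T@np.array([(uv[0]-m["cx"])/m["fx"],(uv[1]-m["cy"])/m["fy"],1]);return c+d*(z-c[2])/d[2]
def proj(n,X):
    m=M[n];p=np.array(m["R"])@X+np.array(m["t"]);return np.array([m["fx"]*p[0]/p[2]+m["cx"],m["fy"]*p[1]/p[2]+m["cy"]])
tz=lambda x,y:((x+.5)/4-.5+280,(y+.5)/4-.5+150)
sz=lambda x,y:((x+.5)/3.7-.5+215,(y+.5)/3.7-.5+155)
E
python3 - <<'E'
from h import *
pts=[("top",tz(217,64),205,(135,100)),("top",tz(547,47),205,(135,-100)),("top",tz(547,500),98,(-130,-100)),
("scene",sz(32,40),205,(135,-100)),("scene",sz(33,273),205,(135,100)),("scene",sz(430,120),98,(-130,-100))]
W=[];L=[]
for n,uv,z,l in pts:
    p=cast(n,uv,z);W.append(p[:2]);L.append(l);print(n,l,p.round(1))
W=np.array(W);L=np.array(L,float)
def fit(W,L):
    a=W-W.mean(0);b=L-L.mean(0);th=np.arctan2((b[:,0]*a[:,1]-b[:,1]*a[:,0]).sum(),(a*b).sum())
    R=np.array([[np.cos(th),-np.sin(th)],[np.sin(th),np.cos(th)]]);o=W.mean(0)-R@L.mean(0);return th,R,o
for sl in (slice(0,3),slice(3,6),slice(0,6)):
    th,R,o=fit(W[sl],L[sl]);print(np.degrees(th),o.round(1),"res",((L@R.T+o)-W).round(1).tolist())
# heel outline, top surface z=102
im=cv2.imread("pics/top0.png")
hsv=cv2.cvtColor(im,cv2.COLOR_BGR2HSV); m=((hsv[:,:,2]<120)&(hsv[:,:,1]<70)).astype(np.uint8); r=np.zeros_like(m); r[243:277,350:386]=1
c=max(cv2.findContours(m*r,0,2)[0],key=cv2.contourArea)[:,0]
P=np.array([R.T@(cast("top",p,102)[:2]-o) for p in c]);print("heel local",P.min(0).round(1),P.max(0).round(1),"centre",((P.min(0)+P.max(0))/2).round(1))
# wings: bright pixels in the top view -> lower/upper ends by eye
for nm,a,b in (("UL",(298,125),(281,210)),("UR",(513,115),(493,202)),("LL",(308,312),(280,390)),("LR",(505,302),(484,384))):
    for nn in (a,b):
        for z in (150,):
            pass
    sgn=-1 if nm[0]=="L" else 1
    zc=205-0 
    mid=((a[0]+b[0])/2,(a[1]+b[1])/2)
    # intersect ray with the plane of wing tops: n.(p-p0)=h
    m_=M["top"];Rc=np.array(m_["R"]);c0=-Rc.T@np.array(m_["t"])
    R3=np.eye(3);R3[:2,:2]=R;s,k=np.sin(np.radians(35)),np.cos(np.radians(35))
    def hit(uv,off):
        X1=cast("top",uv,0);A=R3.T@(c0-[*o,0]);B=R3.T@(X1-[*o,0]);n=np.array([-s,0,k]);p0=np.array([-45,0,90])
        t=(off-n@(A-p0))/(n@(B-A));q=A+t*(B-A);return np.array([(q-p0)@[k,0,s],q[1]])
    for off in (40,55):
        ea,eb=hit(tz(*a),off),hit(tz(*b),off);d=ea-eb
        print(nm,off,"mid(slope,y)",((ea+eb)/2).round(1),"len",np.hypot(*d).round(1),"turn",np.arctan2(-d[1],d[0]).round(2))
E
```

```text
top (135, 100) [735.4  51.3 205. ]
top (135, -100) [ 741.3 -149.3  205. ]
top (-130, -100) [ 475.7 -155.2   98. ]
scene (135, -100) [ 741.4 -142.8  205. ]
scene (135, 100) [735.1  54.5 205. ]
scene (-130, -100) [ 474.7 -147.2   98. ]
1.4368663990500559 [603.3 -52.3] res [[0.4, -0.2], [-0.5, 0.5], [0.2, -0.3], [-0.6, -6.0], [0.6, -3.4], [1.1, -8.3]]
0.9835575642381473 [603.2 -46. ] res [[1.1, 5.0], [-1.4, 5.7], [-0.8, 7.0], [-1.5, -0.8], [1.3, 1.8], [0.2, -1.0]]
1.2108187534174928 [603.2 -49.1] res [[0.7, 2.4], [-1.0, 3.1], [-0.3, 3.4], [-1.1, -3.4], [1.0, -0.8], [0.7, -4.7]]
heel local [-121.  -13.] [-52.3  53. ] centre [-86.7  20. ]
UL 40 mid(slope,y) [161.5  57.9] len 54.1 turn 0.2
UL 55 mid(slope,y) [166.8  59.1] len 53.3 turn 0.2
UR 40 mid(slope,y) [161.3 -69.4] len 55.1 turn 0.18
UR 55 mid(slope,y) [166.7 -66.4] len 54.3 turn 0.18
LL 40 mid(slope,y) [40.7 56.4] len 55.8 turn 0.33
LL 55 mid(slope,y) [47.7 57.6] len 55.0 turn 0.33
LR 40 mid(slope,y) [ 40.2 -68.6] len 56.9 turn 0.2
LR 55 mid(slope,y) [ 47.3 -65.7] len 56.1 turn 0.2
```

```bash
python3 -m creep '[{"dp":[0.03,0.04,0.03],"roll":-6},{"dp":[0.06,0.09,0.03],"roll":-12},{"dp":[0.1,0.14,0.03],"roll":-18},{"dp":[0.14,0.19,0.03],"roll":-21.6},{"dp":[0.17,0.24,0.03],"roll":-21.6},{"dp":[0.2,0.29,0.03],"roll":-21.6},{"dp":[0.23,0.34,0.03],"roll":-21.6},{"dp":[0.26,0.385,0.02],"roll":-21.6},{"dp":[0.29,0.427,0.01],"roll":-21.6},{"dp":[0.29,0.427,0.01],"roll":-21.6},{"dp":[0.29,0.427,0.01],"roll":-21.6}]' 0
python3 - <<'E'
from h import *
o=np.array([603,-50.5,0]);th=np.radians(1.25);R3=np.array([[np.cos(th),-np.sin(th),0],[np.sin(th),np.cos(th),0],[0,0,1]])
for nm,l in dict(LL=(-35.5,62,148),LR=(-35.5,-62,148),UL=(62.8,62,217),UR=(62.8,-62,217)).items():
    X=o+R3@np.array(l);a=proj("top",X);b=proj("scene",X)
    print(nm,X.round(1),"topzoom",((a-[279.6,149.6])*4).round(),"sczoom",((b-[214.6,154.6])*3.7).round())
print(bot.observe()["width"])
E
```

```text
time_s: 1.48
tool_pos: [513.0, -103.0, 241.1]
tool_rot: [[1.0, 0.022, -0.001], [0.022, -1.0, 0.0], [-0.001, -0.0, -1.0]]
contact_force: [-0.3, -0.5, 0.1]
width: 0.1
finger_force: 0.0
LL [566.2  10.7 148. ] topzoom [288. 353.] sczoom [311. 258.]
LR [ 568.9 -113.3  148. ] topzoom [487. 344.] sczoom [297. 116.]
UL [664.4  12.9 217. ] topzoom [285. 170.] sczoom [148. 201.]
UR [ 667.1 -111.1  217. ] topzoom [494. 161.] sczoom [142.  55.]
0.10527370680842578
```

The predicted wing points land within about 3 mm of the seen ones in both views. Now I lower the fingers beside the heel.

```bash
python3 -m creep '[{"dp":[0,0,-0.05],"roll":0},{"dp":[0,0,-0.1],"roll":0},{"dp":[0,0,-0.125],"roll":0},{"dp":[0,0,-0.14],"roll":0},{"dp":[0,0,-0.146],"roll":0},{"dp":[0,0,-0.146],"roll":0}]'; python3 -m creep '[{"dp":[0,0.01,0],"roll":0},{"dp":[0,0.02,0],"roll":0},{"dp":[0,0.03,0],"roll":0},{"dp":[0,0.04,0],"roll":0},{"dp":[0,0.05,0],"roll":0},{"dp":[0,0.06,0],"roll":0},{"dp":[0.001,0.06,0],"roll":0}]'; python3 - <<'E'
from h import *
a=bot.camera("top")[150:295,280:440,::-1]; b=bot.camera("scene")[155:300,215:355,::-1]
cv2.imwrite("pics/p1.png",np.hstack([cv2.resize(a,None,fx=2.6,fy=2.6),cv2.resize(b,None,fx=2.6,fy=2.6)]))
E
```

```text
time_s: 2.22
tool_pos: [513.5, -103.3, 95.9]
tool_rot: [[1.0, 0.021, 0.001], [0.021, -1.0, -0.0], [0.001, 0.0, -1.0]]
contact_force: [0.1, -0.9, 0.0]
width: -0.1
finger_force: 0.0
time_s: 3.1
tool_pos: [514.1, -42.0, 95.4]
tool_rot: [[1.0, 0.023, -0.0], [0.023, -1.0, 0.001], [-0.0, -0.001, -1.0]]
contact_force: [-3.6, 2.2, 6.0]
width: 0.1
finger_force: 3.1
```

View pics/p1.png

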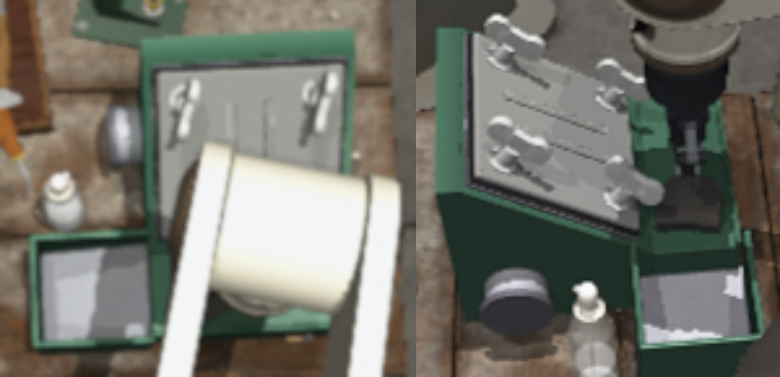

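The fingers touch the heel's right side. It has moved left and still lies flat on the ledge, with its centre at about (692,203) in the composite. I'll push on past the ledge end.

```bash
python3 -m creep '[{"dp":[0,0.01,0],"roll":0},{"dp":[0,0.02,0],"roll":0},{"dp":[0,0.03,0],"roll":0},{"dp":[0,0.04,0],"roll":0},{"dp":[0,0.05,0],"roll":0}]';python3 -m creep '[{"dp":[0,0.01,0],"roll":0},{"dp":[0,0.02,0],"roll":0},{"dp":[0,0.03,0],"roll":0},{"dp":[0,0.04,0],"roll":0},{"dp":[0,0.05,0],"roll":0},{"dp":[0,0.055,0],"roll":0},{"dp":[0,0.055,0],"roll":0}]'; python3 - <<'E'
from h import *
b=bot.camera("scene")[155:315,215:375,::-1]
cv2.imwrite("pics/p2.png",cv2.resize(b,None,fx=3.5,fy=3.5))
E
```

```text
time_s: 3.82
tool_pos: [514.4, 7.4, 95.5]
tool_rot: [[1.0, 0.022, 0.0], [0.022, -1.0, -0.0], [0.0, 0.0, -1.0]]
contact_force: [-0.1, -3.4, 4.9]
width: 0.1
finger_force: 3.3
time_s: 4.7
tool_pos: [514.2, 62.5, 95.2]
tool_rot: [[1.0, 0.022, -0.0], [0.022, -1.0, 0.0], [-0.0, -0.0, -1.0]]
contact_force: [0.5, -0.8, 0.9]
width: 0.2
finger_force: 0.0
```

View pics/p2.png

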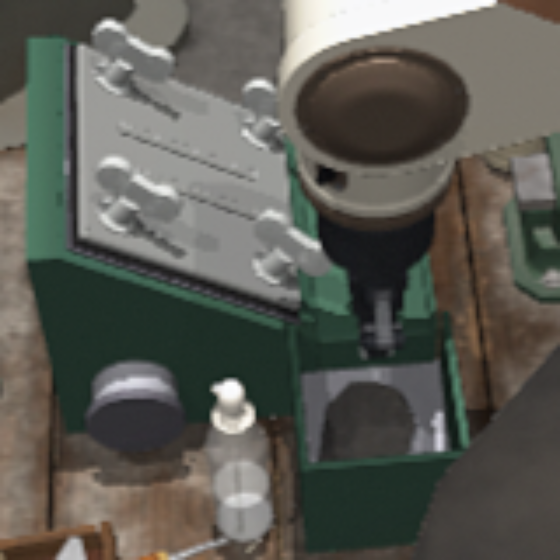

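The heel lies in the chute at about (368,420) in the crop, and the fingers are free of it. Next I work out the pushing arc for a wing: shut fingers push the lower end left, then up the slope.

```bash
cat > arc.py <<'E'
from h import *
th0=np.radians(1.25);Rz=np.array([[np.cos(th0),-np.sin(th0),0],[np.sin(th0),np.cos(th0),0],[0,0,1]])
C=dict(LL=(566.2,10.7,148),LR=(568.9,-113.3,148),UL=(664.4,12.9,217),UR=(667.1,-111.1,217))
P0=Rz@np.array([-20,-30,-21])
def f(t):
    c,s=np.cos(t),np.sin(t);e=np.array([s*.819,c]);e/=np.hypot(*e)
    k=11*e[0]+14.5*e[1]+4.5+7*s
    return Rz@np.array([-22*c*.819-e[0]*k,22*s-e[1]*k,-22*c*.574-8])
if __name__=="__main__":
    for n,c in C.items(): print(n,"P0",(np.array(c)+P0).round(1))
    for t in np.arange(.2,1.61,.14): print(t.round(2),(f(t)-P0).round(1))
E
python3 arc.py; python3 -c "
from rig import bot;print(bot.observe()['tool_pos'])"
```

```text
LL P0 [546.9 -19.7 127. ]
LR P0 [ 549.6 -143.7  127. ]
UL P0 [645.1 -17.5 196. ]
UR P0 [ 647.8 -141.5  196. ]
0.2 [-1.5 12.6  0.6]
0.34 [-3.9 14.4  1.1]
0.48 [-6.3 16.7  1.8]
0.62 [-8.5 19.6  2.7]
0.76 [-10.5  23.2   3.8]
0.9 [-11.9  27.5   5.2]
1.04 [-12.5  32.4   6.6]
1.18 [-12.1  37.8   8.2]
1.32 [-10.3  43.3   9.9]
1.46 [-7.1 48.4 11.6]
1.6 [-2.6 52.7 13.4]
[514.22920337  62.18604926  95.20212049]
```

```bash
python3 -m creep '[{"dp":[0,0,0.06],"roll":0},{"dp":[0,0,0.11],"roll":0},{"dp":[0.01,-0.04,0.12],"roll":0},{"dp":[0.033,-0.082,0.12],"roll":0},{"dp":[0.033,-0.082,0.12],"roll":0},{"dp":[0.033,-0.082,0.08],"roll":0},{"dp":[0.033,-0.082,0.05],"roll":0},{"dp":[0.033,-0.082,0.032],"roll":0},{"dp":[0.033,-0.082,0.032],"roll":0}]'; python3 -m creep '[{"dp":[-0.002,0.006,0],"roll":0},{"dp":[-0.002,0.012,0.001],"roll":0},{"dp":[-0.006,0.017,0.002],"roll":0},{"dp":[-0.01,0.022,0.004],"roll":0},{"dp":[-0.012,0.027,0.005],"roll":0},{"dp":[-0.012,0.032,0.007],"roll":0},{"dp":[-0.012,0.037,0.008],"roll":0},{"dp":[-0.01,0.043,0.01],"roll":0},{"dp":[-0.007,0.048,0.012],"roll":0},{"dp":[-0.004,0.05,0.013],"roll":0},{"dp":[-0.004,0.05,0.013],"roll":0}]';  python3 - <<'E'
from h import *
a=bot.camera("top")[150:295,280:440,::-1]; b=bot.camera("scene")[155:300,215:355,::-1]
cv2.imwrite("pics/p3.png",np.hstack([cv2.resize(a,None,fx=2.6,fy=2.6),cv2.resize(b,None,fx=2.6,fy=2.6)]))
E
```

```text
time_s: 5.88
tool_pos: [546.8, -19.6, 126.6]
tool_rot: [[1.0, 0.022, -0.002], [0.022, -1.0, 0.0], [-0.002, -0.001, -1.0]]
contact_force: [0.3, -0.6, -0.3]
width: 0.3
finger_force: 0.0
time_s: 7.25
tool_pos: [543.5, 30.6, 140.5]
tool_rot: [[1.0, 0.022, -0.0], [0.022, -1.0, 0.0], [-0.0, -0.0, -1.0]]
contact_force: [-4.7, -0.7, 3.1]
width: -0.0
finger_force: 2.4
```

View pics/p3.png

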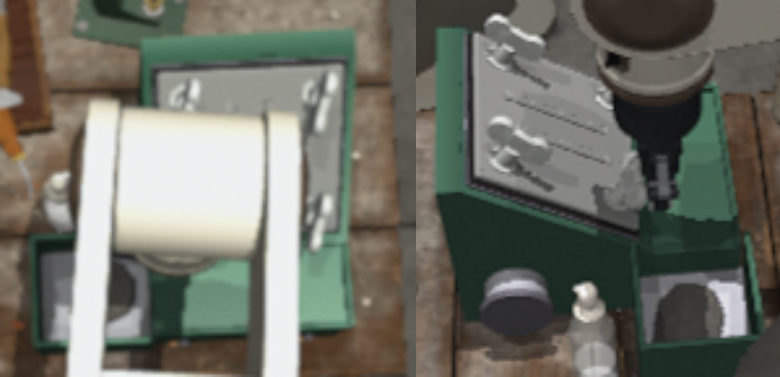

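The LL wing has turned to nearly level at (625,185), and the contact is light. I'll creep uphill to the stop.

```bash
python3 -m creep '[{"dp":[0.001,0,0],"roll":0},{"dp":[0.002,0,0],"roll":0},{"dp":[0.002,0,0],"roll":0}]';python3 -m creep '[{"dp":[0.001,0,0],"roll":0},{"dp":[0.002,0,0],"roll":0},{"dp":[0.002,0,0],"roll":0}]'; python3 -m creep '[{"dp":[0.001,0,0],"roll":0},{"dp":[0.002,0,0],"roll":0},{"dp":[0.002,0,0],"roll":0}]'
```

```text
time_s: 7.72
tool_pos: [544.7, 30.6, 140.5]
tool_rot: [[1.0, 0.022, -0.002], [0.022, -1.0, 0.001], [-0.002, -0.001, -1.0]]
contact_force: [-13.4, 1.4, 8.4]
width: -0.0
finger_force: 6.3
time_s: 8.1
tool_pos: [545.4, 30.7, 140.3]
tool_rot: [[1.0, 0.022, -0.005], [0.022, -1.0, 0.001], [-0.005, -0.001, -1.0]]
contact_force: [-26.1, 0.4, 13.3]
width: -0.2
finger_force: 13.3
time_s: 8.48
tool_pos: [546.0, 30.8, 140.3]
tool_rot: [[1.0, 0.022, -0.008], [0.022, -1.0, 0.001], [-0.008, -0.001, -1.0]]
contact_force: [-41.1, 2.1, 23.2]
width: -0.2
finger_force: 21.0
```

The force rises steadily against the stop (41 N along x), so LL is home. I'll back off and go to UR, the diagonal one.

```bash
python3 -m creep '[{"dp":[-0.015,0.002,0],"roll":0},{"dp":[-0.02,0,0.05],"roll":0},{"dp":[-0.02,0,0.11],"roll":0},{"dp":[0.01,-0.03,0.145],"roll":0},{"dp":[0.04,-0.08,0.145],"roll":0},{"dp":[0.07,-0.125,0.145],"roll":0},{"dp":[0.098,-0.171,0.145],"roll":0},{"dp":[0.098,-0.171,0.14],"roll":0},{"dp":[0.098,-0.171,0.1],"roll":0},{"dp":[0.098,-0.171,0.07],"roll":0},{"dp":[0.098,-0.171,0.056],"roll":0},{"dp":[0.098,-0.171,0.056],"roll":0}]'; python3 -m creep '[{"dp":[-0.002,0.006,0],"roll":0},{"dp":[-0.002,0.012,0.001],"roll":0},{"dp":[-0.006,0.017,0.002],"roll":0},{"dp":[-0.01,0.022,0.004],"roll":0},{"dp":[-0.012,0.027,0.005],"roll":0},{"dp":[-0.012,0.032,0.007],"roll":0},{"dp":[-0.012,0.037,0.008],"roll":0},{"dp":[-0.01,0.043,0.01],"roll":0},{"dp":[-0.007,0.048,0.012],"roll":0},{"dp":[-0.004,0.05,0.013],"roll":0},{"dp":[-0.004,0.05,0.013],"roll":0}]'; python3 -m creep '[{"dp":[0.001,0,0],"roll":0},{"dp":[0.002,0,0],"roll":0},{"dp":[0.002,0,0],"roll":0}]';python3 -m creep '[{"dp":[0.001,0,0],"roll":0},{"dp":[0.002,0,0],"roll":0},{"dp":[0.002,0,0],"roll":0}]'
```

```text
time_s: 9.98
tool_pos: [647.2, -140.4, 196.2]
tool_rot: [[1.0, 0.022, -0.0], [0.022, -1.0, 0.0], [-0.0, -0.0, -1.0]]
contact_force: [-0.3, -0.2, 1.0]
width: -0.1
finger_force: 0.0
time_s: 11.35
tool_pos: [643.5, -90.4, 209.6]
tool_rot: [[1.0, 0.022, 0.0], [0.022, -1.0, 0.0], [0.0, -0.0, -1.0]]
contact_force: [-4.5, -0.1, 3.5]
width: 0.3
finger_force: 2.3
time_s: 11.72
tool_pos: [645.2, -90.3, 209.8]
tool_rot: [[1.0, 0.022, -0.0], [0.022, -1.0, 0.001], [-0.0, -0.001, -1.0]]
contact_force: [-8.3, 1.1, 5.5]
width: 0.1
finger_force: 4.2
time_s: 12.1
tool_pos: [646.2, -90.2, 209.9]
tool_rot: [[1.0, 0.022, -0.002], [0.022, -1.0, 0.001], [-0.002, -0.001, -1.0]]
contact_force: [-19.9, 2.1, 10.8]
width: -0.3
finger_force: 9.7
```

```bash
python3 -m creep '[{"dp":[0.001,0,0],"roll":0},{"dp":[0.002,0,0],"roll":0},{"dp":[0.002,0,0],"roll":0}]'; python3 -m creep '[{"dp":[-0.015,0.002,0],"roll":0},{"dp":[-0.02,0,0.04],"roll":0},{"dp":[-0.02,0.01,0.07],"roll":0},{"dp":[-0.01,0.04,0.07],"roll":0},{"dp":[-0.004,0.073,0.07],"roll":0},{"dp":[-0.004,0.073,0.065],"roll":0},{"dp":[-0.004,0.073,0.03],"roll":0},{"dp":[-0.004,0.073,0],"roll":0},{"dp":[-0.004,0.073,-0.013],"roll":0},{"dp":[-0.004,0.073,-0.013],"roll":0}]'; python3 -m creep '[{"dp":[-0.002,0.006,0],"roll":0},{"dp":[-0.002,0.012,0.001],"roll":0},{"dp":[-0.006,0.017,0.002],"roll":0},{"dp":[-0.01,0.022,0.004],"roll":0},{"dp":[-0.012,0.027,0.005],"roll":0},{"dp":[-0.012,0.032,0.007],"roll":0},{"dp":[-0.012,0.037,0.008],"roll":0},{"dp":[-0.01,0.043,0.01],"roll":0},{"dp":[-0.007,0.048,0.012],"roll":0},{"dp":[-0.004,0.05,0.013],"roll":0},{"dp":[-0.004,0.05,0.013],"roll":0}]'; python3 -m creep '[{"dp":[0.001,0,0],"roll":0},{"dp":[0.002,0,0],"roll":0},{"dp":[0.002,0,0],"roll":0}]';python3 -m creep '[{"dp":[0.001,0,0],"roll":0},{"dp":[0.002,0,0],"roll":0},{"dp":[0.002,0,0],"roll":0}]';python3 -m creep '[{"dp":[0.001,0,0],"roll":0},{"dp":[0.002,0,0],"roll":0},{"dp":[0.002,0,0],"roll":0}]'
```

```text
time_s: 12.48
tool_pos: [646.9, -90.1, 209.9]
tool_rot: [[1.0, 0.022, -0.006], [0.022, -1.0, 0.001], [-0.006, -0.001, -1.0]]
contact_force: [-34.3, 2.2, 14.9]
width: -0.0
finger_force: 17.1
time_s: 13.72
tool_pos: [645.2, -18.1, 196.0]
tool_rot: [[1.0, 0.022, -0.001], [0.022, -1.0, 0.0], [-0.001, -0.0, -1.0]]
contact_force: [-0.3, 0.3, 0.6]
width: 0.4
finger_force: 0.0
time_s: 15.1
tool_pos: [641.5, 32.6, 209.6]
tool_rot: [[1.0, 0.022, 0.0], [0.022, -1.0, 0.0], [0.0, -0.0, -1.0]]
contact_force: [-5.1, -0.4, 2.6]
width: 0.1
finger_force: 2.3
time_s: 15.48
tool_pos: [642.9, 32.8, 209.8]
tool_rot: [[1.0, 0.022, -0.001], [0.022, -1.0, 0.001], [-0.001, -0.001, -1.0]]
contact_force: [-11.0, 1.1, 6.8]
width: -0.1
finger_force: 5.8
time_s: 15.85
tool_pos: [643.6, 32.9, 209.8]
tool_rot: [[1.0, 0.022, -0.004], [0.022, -1.0, 0.001], [-0.004, -0.001, -1.0]]
contact_force: [-25.3, 0.4, 11.2]
width: 0.4
finger_force: 12.8
time_s: 16.23
tool_pos: [644.3, 33.0, 209.8]
tool_rot: [[1.0, 0.022, -0.007], [0.022, -1.0, 0.001], [-0.007, -0.001, -1.0]]
contact_force: [-41.2, 1.7, 16.4]
width: -0.1
finger_force: 20.6
```

UR and UL are both hard against their stops. LR is last.

```bash
python3 -m creep '[{"dp":[-0.015,0.002,0],"roll":0},{"dp":[-0.02,0,0.05],"roll":0},{"dp":[-0.03,-0.03,0.07],"roll":0},{"dp":[-0.05,-0.08,0.07],"roll":0},{"dp":[-0.075,-0.13,0.07],"roll":0},{"dp":[-0.098,-0.176,0.07],"roll":0},{"dp":[-0.098,-0.176,0.05],"roll":0},{"dp":[-0.098,-0.176,0],"roll":0},{"dp":[-0.098,-0.176,-0.045],"roll":0},{"dp":[-0.098,-0.176,-0.07],"roll":0},{"dp":[-0.098,-0.176,-0.082],"roll":0},{"dp":[-0.098,-0.176,-0.082],"roll":0}]'; python3 -m creep '[{"dp":[-0.002,0.006,0],"roll":0},{"dp":[-0.002,0.012,0.001],"roll":0},{"dp":[-0.006,0.017,0.002],"roll":0},{"dp":[-0.01,0.022,0.004],"roll":0},{"dp":[-0.012,0.027,0.005],"roll":0},{"dp":[-0.012,0.032,0.007],"roll":0},{"dp":[-0.012,0.037,0.008],"roll":0},{"dp":[-0.01,0.043,0.01],"roll":0},{"dp":[-0.007,0.048,0.012],"roll":0},{"dp":[-0.004,0.05,0.013],"roll":0},{"dp":[-0.004,0.05,0.013],"roll":0}]'; python3 -m creep '[{"dp":[0.001,0,0],"roll":0},{"dp":[0.002,0,0],"roll":0},{"dp":[0.002,0,0],"roll":0}]';python3 -m creep '[{"dp":[0.001,0,0],"roll":0},{"dp":[0.002,0,0],"roll":0},{"dp":[0.002,0,0],"roll":0}]';python3 -m creep '[{"dp":[0.001,0,0],"roll":0},{"dp":[0.002,0,0],"roll":0},{"dp":[0.002,0,0],"roll":0}]'
```

```text
time_s: 17.73
tool_pos: [549.5, -143.7, 127.3]
tool_rot: [[1.0, 0.022, -0.0], [0.022, -1.0, 0.0], [0.0, -0.0, -1.0]]
contact_force: [-0.4, -0.9, 1.2]
width: 0.1
finger_force: 0.0
time_s: 19.1
tool_pos: [545.5, -93.4, 140.6]
tool_rot: [[1.0, 0.022, -0.0], [0.022, -1.0, 0.0], [-0.0, -0.0, -1.0]]
contact_force: [-5.0, -0.4, 2.8]
width: -0.3
finger_force: 2.4
time_s: 19.48
tool_pos: [547.1, -93.3, 140.6]
tool_rot: [[1.0, 0.022, -0.001], [0.022, -1.0, 0.001], [-0.001, -0.001, -1.0]]
contact_force: [-7.4, 1.1, 5.6]
width: -0.3
finger_force: 4.3
time_s: 19.85
tool_pos: [548.0, -93.2, 140.5]
tool_rot: [[1.0, 0.022, -0.003], [0.022, -1.0, 0.001], [-0.003, -0.001, -1.0]]
contact_force: [-21.5, 2.5, 14.0]
width: -0.0
finger_force: 10.7
time_s: 20.23
tool_pos: [548.6, -93.2, 140.5]
tool_rot: [[1.0, 0.022, -0.006], [0.022, -1.0, 0.001], [-0.006, -0.001, -1.0]]
contact_force: [-36.5, 2.5, 19.1]
width: -0.3
finger_force: 18.2
```

Retreat and look.

```bash
python3 -m creep '[{"dp":[-0.015,0.002,0],"roll":0},{"dp":[-0.025,0,0.05],"roll":0},{"dp":[-0.03,0,0.11],"roll":0},{"dp":[-0.06,-0.04,0.13],"roll":0},{"dp":[-0.09,-0.09,0.13],"roll":0},{"dp":[-0.12,-0.14,0.13],"roll":0},{"dp":[-0.15,-0.19,0.13],"roll":0},{"dp":[-0.18,-0.24,0.13],"roll":0},{"dp":[-0.21,-0.29,0.13],"roll":0},{"dp":[-0.24,-0.34,0.13],"roll":0},{"dp":[-0.24,-0.34,0.13],"roll":0},{"dp":[-0.24,-0.34,0.13],"roll":0}]'; python3 - <<'E'
from h import *
a=bot.camera("top")[150:340,220:450,::-1]; b=bot.camera("scene")[155:345,215:385,::-1]
cv2.imwrite("pics/p4.png",np.hstack([cv2.resize(a,None,fx=2,fy=2,interpolation=2),cv2.resize(b,None,fx=2,fy=2,interpolation=2)]))
E
```

```text
time_s: 21.72
tool_pos: [311.6, -433.6, 270.2]
tool_rot: [[1.0, 0.021, 0.001], [0.021, -1.0, 0.0], [0.001, -0.0, -1.0]]
contact_force: [-0.3, 0.1, 0.2]
width: 0.5
finger_force: 0.0
```

View pics/p4.png

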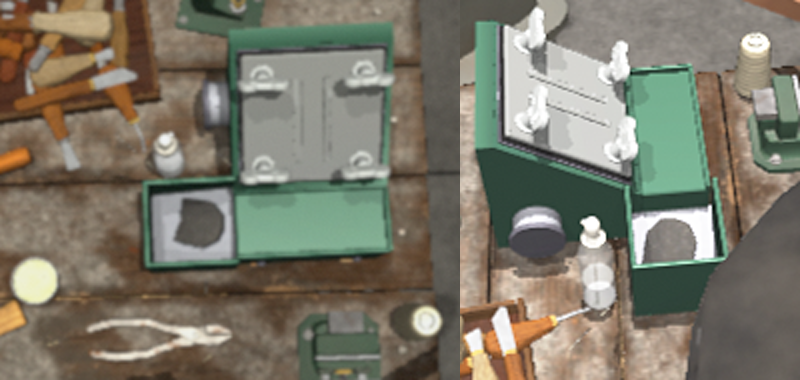

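All four wings lie level, along the box's y: (265,85), (370,75), (268,172) and (365,165). The heel is in the chute at (200,222), and the wax tin, bottle and cone haven't moved.

```bash
python3 -c "
from rig import bot;print(bot.hand_in())"
```

```text
the job is handed in; nothing more can be done
None
```

The job is handed in at about 22 s: the heel is in the scrap chute, and all four wing screws are home on their stops in cross order (lower left, upper right, upper left, lower right), with the wax tin, spray bottle and thread cone left where they were.

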